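Heft three look-alike jars and weigh the opened one

ROBOT

A 7-joint arm with a two-finger parallel gripper is mounted at the origin on the work surface. World frame = base frame: x ahead of the robot, y to its left, z up, the work surface at z = 0. Lengths are in m, angles in rad, forces in N, time in s.
With the tool pointing down it reaches from about 0.4 to 0.85 m from the base axis. Payload 10.4 kg.
Tool frame: the origin (TCP) lies at the centre of the arm's flange, where the gripper is bolted on; the fingertips stand 182 mm ahead of it and the grasp point (between the pads) lies 164 mm ahead of it; z points along the fingers, y is the line along which they close (so a half turn about z gives the same grasp; the last joint's range is limited). The gripper opens to 87 mm and grips with 3 to 60 N. Pads are 19 mm wide; open, the fingers measure 117 mm over their backs; the gripper's body (75 mm by 190 mm) begins 51 mm behind the grasp point.
Start: joints at [-1.37, 0.332, -0.065, 1.46, 0.022, 1.35, -0.088], TCP at [0.139, 0.609, 0.405] pointing down, gripper open.
Joint ranges: [-2.6, 2.6], [-0.5, 2.12], [-1.47, 1.34], [0.16, 2.42], [-1.27, 4.41], [0.06, 2.06], [-2.6, 2.6]. Speed limits (rad/s): [2.22, 2.22, 2.79, 2.79, 3.14, 3.14, 3.14].

INTERFACE

Orientations are given as a unit quaternion [x, y, z, w].
In Python, from bench import r, eyes, job gives the robot as it stands. The module is installed in compiled form; this text tells all that it offers.
- The arm moves only by the shell command python3 -m inch 'ROWS' [OPENING] [FORCE]. ROWS is JSON, a list of rows, each a list of 6 numbers: the shift along the tool's x, y, z normalised to -1 to 1, where 1 is 4 cm, then the turn, a rotation vector about the tool's x, y, z normalised to -1 to 1, where 1 is 0.12 rad. In form: [[x, y, z, wx, wy, wz], ...]. A call has exactly 5 rows; each row shifts and turns the commanded pose from where the row before left it, along the tool's axes as they then stand; what a row does not reach is not made up. A row lasts 1/12 s, in which the tool goes at most 41.7 mm and 7.16 degrees, less where a joint would pass 70% of its speed; a pose out of reach is approached as far as the arm can. A call with a number of a shift or a turn outside -1 to 1 is refused whole. A call with a gripper value outside its range is refused whole. OPENING is the gripper command: -1 is shut, 1 is fully open, values between are in proportion, set as the call begins (- or left out, the last holds). The fingers move at their own pace and stop on an object; FORCE is the grip in N (left out, the last holds). Time passes only in rows, so rows that do not move let the fingers close, or fill a call up. It gives the time, the measured TCP pose, the force, the opening and the grip force at its end, in the units of the state.
- r.read_state(): the state, without advancing time (a new reading comes with each control period).
- eyes.camera(name): name is "scene" or "top"; returns a dict with "pixels" (400x640x3 uint8, red, green, blue), "fx", "fy", "cx", "cy" (pixels), "extrinsics" (4x4, takes a point from camera to world coordinates). Camera axes: x right, y down, z forward; pixel columns grow to the right and rows downward; lengths in m; the calibration is good to about 2 mm. A picture is of the moment at which its call begins. There is no depth.
- job.close_job(): hands the job in; it is judged then, once.
The state is a dict: "time": time; "joint_positions": joint angles; "joint_vel": joint speeds; "joint_torque": joint torques, N m; "ee_pos": TCP position; "eef_rot": TCP orientation; "ft_force": force on the tool from outside, world axes, zero at the start; "torque": the same for the moment, N m; "width": finger opening in m; "grip_force": force on a finger pad.
Only numpy, scipy, OpenCV 4.12 (cv2) and the standard library are available. Lean on these libraries where they do the work, as an engineer would, in place of code of your own. Each camera call takes 0.05 s, during which the arm holds its last target. There are 200 camera calls.

TASK

Three look-alike closed jars of grinding beads stand on the bench: one is full, one is part-used and one is empty. Only their weight tells them apart: find out which is which, then stand the part-used one upright in the middle of the scale's pan, stand the empty one upright in the wash-up crate, and leave (or put back) the full one upright where it stood. Set every jar down gently without dropping it or pressing hard on the scale, do not tip one over, and do not disturb the bottle, test cube and beaker among the jars or the old tub in the crate.

Things in the scene. Friction and masses are not known exactly. Their poses are not given: they have to be found in the camera images.
- jar_a_mid (a point): one of three look-alike white screw-lid jars, 100 mm high, on the bench; round wall 62 mm in diameter from 3 to 78 mm above its base, lid 58 mm across above that. Point: its centre, 50 mm above its base; z up. Which jar is which changes each time. Weight: empty 0.05-0.07 kg, part-used 0.23-0.34 kg, full 0.53-0.61 kg
- jar_b_mid (a point): one of three look-alike white screw-lid jars, 100 mm high, on the bench; round wall 62 mm in diameter from 3 to 78 mm above its base, lid 58 mm across above that. Point: its centre, 50 mm above its base; z up. Which jar is which changes each time. Weight: empty 0.05-0.07 kg, part-used 0.23-0.34 kg, full 0.53-0.61 kg
- jar_c_mid (a point): one of three look-alike white screw-lid jars, 100 mm high, on the bench; round wall 62 mm in diameter from 3 to 78 mm above its base, lid 58 mm across above that. Point: its centre, 50 mm above its base; z up. Which jar is which changes each time. Weight: empty 0.05-0.07 kg, part-used 0.23-0.34 kg, full 0.53-0.61 kg
- jar_a: the same jar a; origin at the centre of its underside
- jar_b: the same jar b; origin at the centre of its underside
- jar_c: the same jar c; origin at the centre of its underside
- pan_mid (a point): centre of the top face of the bench scale's steel pan, 94 mm above the bench; the pan is flat, 190 mm (x) by 225 mm (y), with a 6 mm lip on its two sides and a 9 mm lip at its back (+x); the axes are those of the scale; it rides on the load cell's soft mounts and gives about 1 mm under a jar (4 N per mm, 6 mm at most)
- scale: bench scale, cream housing with a sloped key panel in front (-x) and a square steel pan on top, 260 x 245 mm, 94 mm high to the pan; fixed; origin on the bench under its middle
- crate_floor (a point): centre of the inner floor of the wash-up crate, 4 mm above the bench; the axes are those of the crate: inside 272 mm along x and 212 mm along y
- crate_free (a point): centre of the free part of the crate's floor, 50 mm towards -x of the crate's middle (an old tub stands at the other end)
- crate: wash-up crate, open grey plastic box, 280 (x) x 220 (y) mm, walls 4 mm thick and 85 mm high; fixed; origin on the bench under its middle
- old_tub: short wide white tub, 77 mm in diameter, 62 mm high, standing at the +x end of the crate; bystander; origin at the centre of its underside
- reagent_bottle: small bottle, 40 mm in diameter, 105 mm high, standing among the jars; bystander; origin at the centre of its underside
- test_cube: hardened cement test cube, 50 mm, among the jars; bystander; origin at the centre of its underside
- beaker: small clear plastic beaker, 52 mm in diameter, 75 mm high, among the jars; bystander; origin at the centre of its underside
Things that resemble listed ones, but are neither listed nor needed, are in the scene too. What is shaped like the jar_c but yellow is not meant. Leave any orange look-alike of the jar_b alone.

How it is judged:
At the end, for the whole second after the job is handed in: The part-used jar stands upright (within 0.12 rad) on the scale's pan, its axis within 40 mm of the pan's centre; the empty jar stands upright on the crate's floor; the full jar stands upright on the bench within 50 mm of where it stood at the start; all three are at rest and let go (((angle between jar_a_mid's own z axis and vertical below 0.12 rad and linear speed of jar_a below 0.03 m/s and horizontal distance between jar_a_mid and pan_mid below 0.04 m and z of jar_a_mid in the frame of pan_mid between 0.043 and 0.058 m and contact force between jar_a and anything else between 1.6 and 4.3 N) or (angle between jar_a_mid's own z axis and vertical below 0.12 rad and linear speed of jar_a below 0.03 m/s and x of jar_a_mid in the frame of crate_floor between -0.115 and 0.115 m and y of jar_a_mid in the frame of crate_floor between -0.085 and 0.085 m and z of jar_a_mid in the frame of crate_floor between 0.043 and 0.058 m and contact force between jar_a and anything else below 1.3 N) or (angle between jar_a_mid's own z axis and vertical below 0.12 rad and linear speed of jar_a below 0.03 m/s and distance of jar_a_mid from where it was at the start of the episode below 0.05 m and height (world z) of jar_a_mid below 0.058 m and contact force between jar_a and anything else above 4.4 N)) and ((angle between jar_b_mid's own z axis and vertical below 0.12 rad and linear speed of jar_b below 0.03 m/s and horizontal distance between jar_b_mid and pan_mid below 0.04 m and z of jar_b_mid in the frame of pan_mid between 0.043 and 0.058 m and contact force between jar_b and anything else between 1.6 and 4.3 N) or (angle between jar_b_mid's own z axis and vertical below 0.12 rad and linear speed of jar_b below 0.03 m/s and x of jar_b_mid in the frame of crate_floor between -0.115 and 0.115 m and y of jar_b_mid in the frame of crate_floor between -0.085 and 0.085 m and z of jar_b_mid in the frame of crate_floor between 0.043 and 0.058 m and contact force between jar_b and anything else below 1.3 N) or (angle between jar_b_mid's own z axis and vertical below 0.12 rad and linear speed of jar_b below 0.03 m/s and distance of jar_b_mid from where it was at the start of the episode below 0.05 m and height (world z) of jar_b_mid below 0.058 m and contact force between jar_b and anything else above 4.4 N)) and ((angle between jar_c_mid's own z axis and vertical below 0.12 rad and linear speed of jar_c below 0.03 m/s and horizontal distance between jar_c_mid and pan_mid below 0.04 m and z of jar_c_mid in the frame of pan_mid between 0.043 and 0.058 m and contact force between jar_c and anything else between 1.6 and 4.3 N) or (angle between jar_c_mid's own z axis and vertical below 0.12 rad and linear speed of jar_c below 0.03 m/s and x of jar_c_mid in the frame of crate_floor between -0.115 and 0.115 m and y of jar_c_mid in the frame of crate_floor between -0.085 and 0.085 m and z of jar_c_mid in the frame of crate_floor between 0.043 and 0.058 m and contact force between jar_c and anything else below 1.3 N) or (angle between jar_c_mid's own z axis and vertical below 0.12 rad and linear speed of jar_c below 0.03 m/s and distance of jar_c_mid from where it was at the start of the episode below 0.05 m and height (world z) of jar_c_mid below 0.058 m and contact force between jar_c and anything else above 4.4 N))); the robot touches nothing.
It fails at once if a jar is tipped over (beyond 0.8 rad) (angle between any of jar_a_mid, jar_b_mid, jar_c_mid's own z axis and vertical above 0.8 rad).
It fails at once if a jar is dropped (moves faster than 0.4 m/s while the fingers do not hold it; a fall of about 8 mm) ((linear speed of jar_a above 0.4 m/s and contact force between jar_a and the fingers below 0.1 N) or (linear speed of jar_b above 0.4 m/s and contact force between jar_b and the fingers below 0.1 N) or (linear speed of jar_c above 0.4 m/s and contact force between jar_c and the fingers below 0.1 N)).
It fails at once if the scale is pressed hard (over 40 N) (contact force between scale and anything else above 40 N).
It fails at once if the bottle, test cube, beaker or old tub is moved more than 40 mm (distance of any of old_tub, reagent_bottle, test_cube, beaker from where it was at the start of the episode above 0.04 m).
It also fails if it takes over 67 s, if anything falls off the work surface, if the arm or the gripper's body presses on something with over 40 N, if the wrist force passes 120 N, or if a joint passes its speed limit or range.

## Working session

There is one attempt and no reset: what is moved stays moved. The work goes in short steps, Python scripts to look and compute and a shell command to move; the robot and the scene stay as the last step left them, time stands still between calls to the robot, and variables do not carry over. Pictures are saved under pics/ and viewed, at most 10 in all, crops included, and the job is handed in when it is done.

```bash
mkdir -p pics
python3 - <<'E'
from bench import r,eyes,job
import cv2,numpy as np
for n in("scene","top"):
    c=eyes.camera(n);cv2.imwrite(f"pics/{n}0.png",c["pixels"][...,::-1]);np.save(n,c["pixels"])
    np.savez(n+"_cal",K=np.array([c["fx"],c["fy"],c["cx"],c["cy"]]),E=c["extrinsics"]);print(n,c["fx"],c["fy"],c["cx"],c["cy"],np.round(c["extrinsics"],3).tolist())
s=r.read_state();print({k:np.round(v,3).tolist() for k,v in s.items()})
E
```

```text
scene 382.58134105568485 382.58134105568485 320.244597766033 200.77012042351663 [[-0.338, 0.647, -0.683, 1.397], [0.941, 0.232, -0.245, 0.293], [-0.0, -0.726, -0.688, 0.866], [0.0, 0.0, 0.0, 1.0]]
top 376.6919225964112 376.6919225964112 319.7051259266528 202.2411285963618 [[0.019, -0.988, 0.152, 0.494], [-1.0, -0.015, 0.027, 0.017], [-0.024, -0.153, -0.988, 0.916], [0.0, 0.0, 0.0, 1.0]]
{'time': 0.1, 'joint_positions': [-1.37, 0.333, -0.065, 1.461, 0.022, 1.35, -0.088], 'joint_vel': [-0.002, -0.001, -0.001, -0.001, 0.001, 0.001, 0.0], 'joint_torque': [0.002, -62.454, 0.025, -39.072, -0.062, 0.037, 0.0], 'ee_pos': [0.139, 0.609, 0.404], 'eef_rot': [0.112, 0.994, -0.001, -0.0], 'ft_force': [0.022, 0.01, 0.31], 'torque': [0.002, -0.003, 0.006], 'grip_force': 0.0, 'width': 0.086}
```

View pics/top0.png

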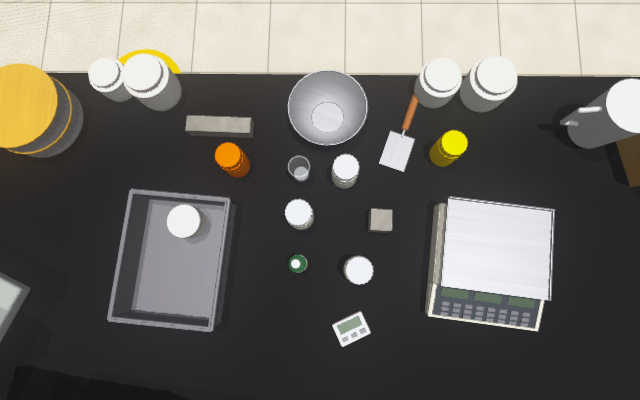

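View pics/scene0.png

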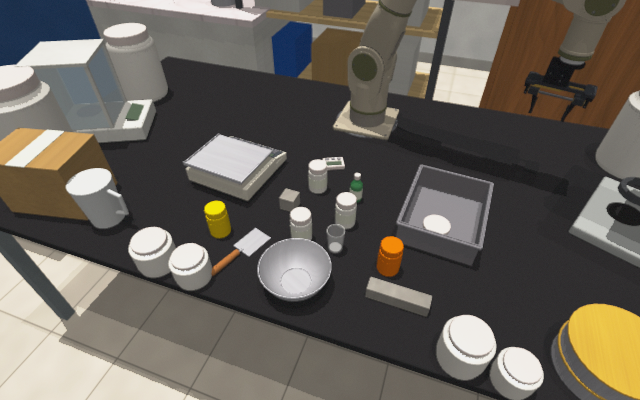

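The top view shows three white jars at about (345,171), (299,214) and (358,270). The bottle is at (298,264), the cube at (381,219) and the beaker at (299,168). The crate is around (170,260) with the tub at (183,221), and the pan is around (498,248). The orange (232,160) and yellow (449,148) jars are decoys. The big canisters along the back are too large to be the jars.

```bash
cat > h.py <<'E'
import numpy as np,cv2
def ray(n,u,v,z):
    d=np.load(n+"_cal.npz");fx,fy,cx,cy=d["K"];E=d["E"]
    w=E[:3,:3]@np.array([(u-cx)/fx,(v-cy)/fy,1.]);o=E[:3,3];return o+w*(z-o[2])/w[2]
def proj(n,p):
    d=np.load(n+"_cal.npz");fx,fy,cx,cy=d["K"];E=d["E"];q=E[:3,:3].T@(np.array(p)-E[:3,3]);return np.array([fx*q[0]/q[2]+cx,fy*q[1]/q[2]+cy])
def lids(img,thr=215):
    m=(img.min(2)>thr).astype(np.uint8);out=[]
    for c in cv2.findContours(m,cv2.RETR_EXTERNAL,cv2.CHAIN_APPROX_NONE)[0]:
        a=cv2.contourArea(c)
        if a>60:
            (x,y),rad=cv2.minEnclosingCircle(c);out.append((round(x,1),round(y,1),round(rad,1),a))
    return out
E
python3 - <<'E'
from h import *
t=np.load("top.npy");s=np.load("scene.npy")
for thr in(200,225):
  print(thr)
  for o in lids(t,thr):
    if 100<o[1]<360 and 130<o[0]<420: print(o,ray("top",o[0],o[1],.1).round(3))
# pan & crate corners
for nm,uv,z in[("pan",(449,198),.1),("pan",(554,209),.1),("pan",(549,299),.094),("pan",(441,288),.094),("crate",(131,190),.085),("crate",(230,198),.085),("crate",(211,331),.085),("crate",(109,321),.085),("tub",(183,221),.062),("bottle",(298,264),.105),("cube",(381,216),.05),("beaker",(299,166),.075)]:
  print(nm,uv,ray("top",*uv,z).round(3))
c=t[140:300,265:405,::-1];c=cv2.resize(c,None,fx=3.5,fy=3.5,interpolation=cv2.INTER_CUBIC)
d=s[140:260,260:380,::-1];d=cv2.resize(d,None,fx=2.5,fy=2.5,interpolation=cv2.INTER_CUBIC)
o=np.zeros((560,790,3),np.uint8);o[:560,:490]=c;o[:300,490:790]=d;cv2.imwrite("pics/crop1.png",o)
E
```

```text
200
(351.0, 328.5, 18.8, 699.5) [ 0.355 -0.03   0.1  ]
(358.8, 270.2, 13.6, 525.5) [ 0.474 -0.046  0.1  ]
(182.9, 220.9, 16.7, 797.0) [0.573 0.339 0.1  ]
(298.1, 211.8, 13.2, 483.5) [0.598 0.087 0.1  ]
(345.7, 166.6, 13.0, 456.0) [ 0.7   -0.016  0.1  ]
(396.1, 150.7, 20.5, 801.5) [ 0.738 -0.128  0.1  ]
(326.6, 114.5, 18.1, 760.0) [0.822 0.028 0.1  ]
225
(350.9, 329.0, 18.4, 658.5) [ 0.354 -0.03   0.1  ]
(359.0, 270.0, 13.0, 493.0) [ 0.475 -0.047  0.1  ]
(182.6, 220.4, 16.4, 766.5) [0.575 0.34  0.1  ]
(297.5, 211.5, 12.7, 463.5) [0.598 0.088 0.1  ]
(345.7, 165.9, 12.4, 432.5) [ 0.702 -0.016  0.1  ]
(386.1, 153.9, 10.2, 63.0) [ 0.731 -0.106  0.1  ]
(401.2, 152.8, 17.2, 321.5) [ 0.734 -0.14   0.1  ]
pan (449, 198) [ 0.633 -0.242  0.1  ]
pan (554, 209) [ 0.612 -0.465  0.1  ]
pan (549, 299) [ 0.423 -0.444  0.094]
pan (441, 288) [ 0.441 -0.22   0.094]
crate (131, 190) [0.643 0.47  0.085]
crate (230, 198) [0.628 0.242 0.085]
crate (211, 331) [0.34  0.267 0.085]
crate (109, 321) [0.356 0.49  0.085]
tub (183, 221) [0.577 0.354 0.062]
bottle (298, 264) [0.485 0.083 0.105]
cube (381, 216) [ 0.597 -0.101  0.05 ]
beaker (299, 166) [0.707 0.09  0.075]
```

View pics/crop1.png

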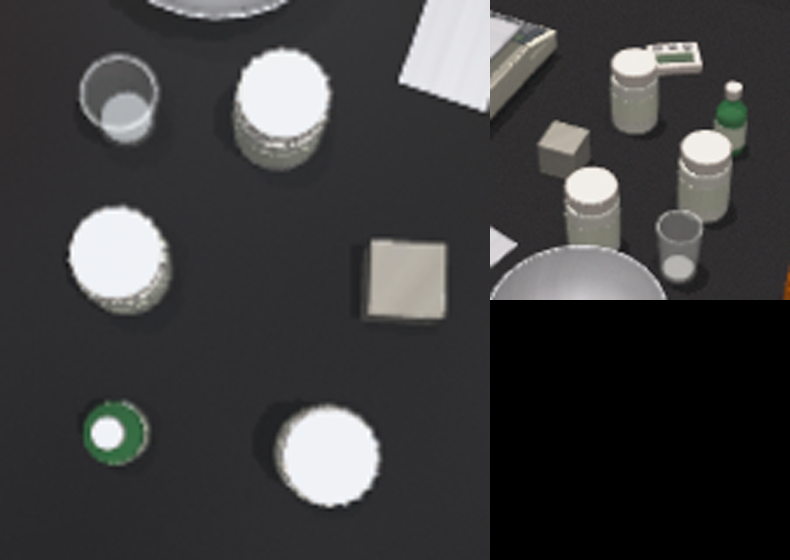

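All three white jars are confirmed: J1 (0.475,-0.046), J2 (0.598,0.087) and J3 (0.701,-0.016). They are the right size, and the colours rule out the orange and yellow ones. I go to J2 first, with the gripper yaw kept as it is, since the fingers clear its neighbours.

```bash
cat > go.py <<'E'
import sys,numpy as np
from bench import r
from scipy.spatial.transform import Rotation as R
s=r.read_state();Q=R.from_quat(s["eef_rot"]);p=np.array(s["ee_pos"])
print("t",round(s["time"],2),"p",p.round(4),"z",Q.as_matrix()[:,2].round(3),"y",Q.as_matrix()[:,1].round(3),"q",np.round(s["joint_positions"],2),"F",np.round(s["ft_force"],2),"w",round(s["width"],4),round(s["grip_force"],1))
if len(sys.argv)>3: print("shift units",(Q.inv().apply(np.array(list(map(float,sys.argv[1:4])))-p)/.04).round(2))
E
python3 -m inch '[[-0.7,-0.5,0,0,0,0],[-0.7,-0.5,0,0,0,0],[-0.7,-0.5,0,0,0,0],[-0.7,-0.5,0,0,0,0],[-0.7,-0.5,0,0,0,0]]' 1 30
python3 -m inch '[[-0.7,-0.5,0,0,0,0],[-0.7,-0.5,0,0,0,0],[-0.7,-0.5,0,0,0,0],[-0.7,-0.5,0,0,0,0],[-0.7,-0.5,0,0,0,0]]'
python3 -m inch '[[-0.7,-0.5,0,0,0,0],[-0.7,-0.5,0,0,0,0],[-0.7,-0.5,0,0,0,0],[-0.7,-0.5,0,0,0,0],[-0.7,-0.5,0,0,0,0]]'
python3 -m inch '[[-0.6,-0.5,0,0,0,0],[-0.6,-0.5,0,0,0,0],[-0.4,-0.4,0,0,0,0],[0,0,0,0,0,0],[0,0,0,0,0,0]]'
python3 go.py .598 .087 .23
```

```text
time: 0.52
ee_pos: [0.2539, 0.4794, 0.4044]
eef_rot: [0.112, 0.994, -0.0, -0.0]
ft_force: [1.1, -0.0, 0.1]
width: 0.0872
grip_force: 0.0
time: 0.93
ee_pos: [0.3681, 0.3507, 0.4046]
eef_rot: [0.112, 0.994, -0.0, -0.0]
ft_force: [1.6, -0.3, -0.1]
width: 0.0868
grip_force: 0.0
time: 1.35
ee_pos: [0.4824, 0.2222, 0.4046]
eef_rot: [0.112, 0.994, -0.0, -0.0]
ft_force: [1.0, 0.3, 0.4]
width: 0.0869
grip_force: 0.0
time: 1.77
ee_pos: [0.532, 0.1537, 0.4043]
eef_rot: [0.113, 0.994, -0.0, -0.0]
ft_force: [0.0, 0.8, -0.0]
width: 0.0869
grip_force: 0.0
t 1.77 p [0.532  0.1537 0.4043] z [-0.001 -0.001 -1.   ] y [ 0.225  0.974 -0.001] q [-0.7   0.17  0.38  1.67 -0.07  1.31  1.04] F [ 0.    0.84 -0.  ] w 0.0869 0.0
shift units [-1.98 -1.25  4.36]
```

```bash
python3 -m inch '[[-0.6,-0.4,0,0,0,0],[-0.7,-0.45,0,0,0,0],[-0.5,-0.3,0,0,0,0],[-0.2,-0.1,0,0,0,0],[0,0,0,0,0,0]]' >/dev/null
python3 go.py .598 .087 .23
python3 -m inch '[[0,0,0.5,0,0,0],[0,0,0.8,0,0,0],[0,0,0.8,0,0,0],[0,0,0.6,0,0,0],[0,0,0,0,0,0]]' > /dev/null
python3 go.py .598 .087 .23
```

```text
t 2.18 p [0.5991 0.0877 0.4042] z [-0.001 -0.001 -1.   ] y [ 0.224  0.975 -0.001] q [-0.57  0.3   0.43  1.54 -0.13  1.33  1.22] F [-0.48 -0.26 -0.47] w 0.0868 0.0
shift units [ 0.02 -0.02  4.35]
t 2.6 p [0.5958 0.0908 0.2916] z [-0.008 -0.001 -1.   ] y [ 0.219  0.976 -0.003] q [-0.56  0.39  0.41  1.67 -0.17  1.12  1.25] F [-0.29  0.82 -0.59] w 0.0869 0.0
shift units [-0.09 -0.08  1.54]
```

```bash
python3 -m inch '[[-0.05,-0.08,0.4,0,0,0],[0,0,0.5,0,0,0],[0,0,0.4,0,0,0],[0,0,0.2,0,0,0],[0,0,0,0,0,0]]' >/dev/null
python3 go.py .598 .087 .23
python3 -m inch '[[0,0,0,0,0,0],[0,0,0,0,0,0],[0,0,0,0,0,0],[0,0,0,0,0,0],[0,0,0,0,0,0]]' -1 30 > /dev/null
python3 -m inch '[[0,0,0,0,0,0],[0,0,0,0,0,0],[0,0,0,0,0,0],[0,0,0,0,0,0],[0,0,0,0,0,0]]' > /dev/null
python3 go.py .598 .087 .23
```

```text
t 3.02 p [0.5991 0.0862 0.2362] z [-0.002  0.    -1.   ] y [ 0.22   0.975 -0.   ] q [-0.53  0.45  0.4   1.71 -0.2   1.01  1.28] F [-0.14 -0.   -1.18] w 0.0871 0.0
shift units [0.03 0.01 0.16]
t 3.85 p [0.6001 0.0851 0.2375] z [ 0.001  0.001 -1.   ] y [0.222 0.975 0.001] q [-0.53  0.45  0.4   1.71 -0.2   1.01  1.28] F [-1.03  1.56  6.52] w 0.0614 30.0
shift units [0.06 0.03 0.19]
```

```bash
python3 -m inch '[[0,0,-0.3,0,0,0],[0,0,-0.6,0,0,0],[0,0,-0.5,0,0,0],[0,0,-0.2,0,0,0],[0,0,0,0,0,0]]' >/dev/null
python3 -m inch '[[0,0,0,0,0,0],[0,0,0,0,0,0],[0,0,0,0,0,0],[0,0,0,0,0,0],[0,0,0,0,0,0]]' > /dev/null
python3 go.py .598 .087 .23
python3 -m inch '[[0,0,0,0,0,0],[0,0,0,0,0,0],[0,0,0,0,0,0],[0,0,0,0,0,0],[0,0,0,0,0,0]]' > /dev/null
python3 go.py .598 .087 .23
```

```text
t 4.68 p [0.5996 0.0848 0.2999] z [-0.001 -0.    -1.   ] y [ 0.222  0.975 -0.001] q [-0.55  0.38  0.42  1.66 -0.17  1.13  1.26] F [-0.44 -0.52 -3.74] w 0.0614 30.0
shift units [0.05 0.05 1.75]
t 5.1 p [0.5998 0.0848 0.3008] z [ 0.  0. -1.] y [0.222 0.975 0.   ] q [-0.55  0.38  0.42  1.66 -0.17  1.13  1.26] F [ 0.27 -0.02 -1.5 ] w 0.0615 30.0
shift units [0.06 0.04 1.77]
```

```bash
cat > weigh.py <<'E'
from bench import r,eyes
import numpy as np
f=[]
for i in range(12): eyes.camera("top"); f.append(r.read_state()["ft_force"][2])
f=np.array(f);print(f.round(2),f.mean().round(2),(f.std()/12**.5).round(2))
E
python3 weigh.py;python3 go.py
```

```text
[-2.82 -2.39 -2.41 -4.45 -3.32 -3.33 -3.36 -2.94 -2.4  -2.79 -2.77 -2.84] -2.98 0.16
t 5.7 p [0.5998 0.0848 0.3007] z [-0.  0. -1.] y [0.222 0.975 0.   ] q [-0.55  0.38  0.42  1.66 -0.17  1.13  1.26] F [-0.24 -0.66 -2.84] w 0.0614 30.0
```

About 0.30 kg, so J2 is the part-used jar, and it goes to the pan. Its centre by ray casting is about (0.527,-0.343).

```bash
python3 -m inch '[[0,0,-0.4,0,0,0],[0,0,-0.7,0,0,0],[0,0,-0.7,0,0,0],[0,-0.2,-0.5,0,0,0],[0,-0.4,-0.2,0,0,0]]' >/dev/null
python3 -m inch '[[0,-0.7,0,0,0,0],[-0.1,-0.8,0,0,0,0],[-0.1,-0.8,0,0,0,0],[-0.1,-0.8,0,0,0,0],[-0.1,-0.8,0,0,0,0]]' > /dev/null
python3 go.py .527 -.343 .4
python3 -m inch '[[-0.1,-0.8,0,0,0,0],[-0.1,-0.8,0,0,0,0],[0,-0.8,0,0,0,0],[0,-0.7,0,0,0,0],[0,-0.4,0,0,0,0]]' > /dev/null
python3 go.py .527 -.343 .4
```

```text
t 6.53 p [ 0.5743 -0.0969  0.3999] z [-0.001  0.    -1.   ] y [ 0.223  0.975 -0.   ] q [-0.36  0.26  0.53  1.61 -0.13  1.31  1.54] F [ 0.09  0.45 -2.48] w 0.0614 30.0
shift units [-0.22 -6.26 -0.  ]
t 6.95 p [ 0.5496 -0.2374  0.4   ] z [-0.001 -0.001 -1.   ] y [ 0.227  0.974 -0.002] q [-0.16  0.3   0.61  1.57 -0.18  1.32  1.81] F [-0.04  0.51 -2.71] w 0.061 30.0
shift units [-0.05 -2.7   0.  ]
```

Run:
```python
from h import *
t=np.load("top.npy")
m=((t.min(2)>175)&(np.ptp(t.astype(int),axis=2)<25)).astype(np.uint8);m[:,:425]=0;m[:185]=0;m[:,570:]=0
c=max(cv2.findContours(m,cv2.RETR_EXTERNAL,cv2.CHAIN_APPROX_NONE)[0],key=cv2.contourArea)
b=cv2.boxPoints(cv2.minAreaRect(c));print(b.round(1).tolist())
P=np.array([ray("top",*u,.096) for u in b]);print(P.round(3),P.mean(0).round(3))
```

```text
[[427.5, 315.70001220703125], [443.8999938964844, 196.60000610351562], [558.9000244140625, 212.5], [542.5, 331.6000061035156]]
[[ 0.383 -0.19   0.096]
 [ 0.637 -0.232  0.096]
 [ 0.606 -0.477  0.096]
 [ 0.357 -0.425  0.096]] [ 0.496 -0.331  0.096]
```

```bash
python3 -m inch '[[0,-0.7,0,0,0,0],[0,-0.8,0,0,0,0],[-0.05,-0.7,0,0,0,0],[0,-0.4,0,0,0,0],[0,-0.1,0,0,0,0]]' > /dev/null
python3 go.py .527 -.343 .3315
python3 -m inch '[[0,0,0.3,0,0,0],[0,0,0.4,0,0,0],[0,0,0.4,0,0,0],[0,0,0.2,0,0,0],[0,0,0.05,0,0,0]]' > /dev/null
python3 go.py .527 -.343 .3315
```

```text
t 7.37 p [ 0.5271 -0.3428  0.3999] z [-0.002 -0.002 -1.   ] y [ 0.228  0.974 -0.002] q [ 0.01  0.39  0.65  1.49 -0.23  1.35  2.02] F [-0.65 -0.94 -3.32] w 0.0614 30.0
shift units [-0.   -0.    1.71]
t 7.78 p [ 0.53   -0.3369  0.344 ] z [-0.003  0.002 -1.   ] y [0.221 0.975 0.001] q [ 0.02  0.42  0.63  1.56 -0.26  1.24  2.03] F [ 0.59  0.22 -3.34] w 0.0614 30.0
shift units [ 0.04 -0.17  0.31]
```

```bash
python3 -m inch '[[0,-0.1,0.05,0,0,0],[0,-0.05,0.05,0,0,0],[0,0,0.05,0,0,0],[0,0,0.05,0,0,0],[0,0,0,0,0,0]]' > /dev/null
python3 go.py .527 -.343 .3315
python3 -m inch '[[0,0,0.03,0,0,0],[0,0,0.03,0,0,0],[0,0,0.02,0,0,0],[0,0,0,0,0,0],[0,0,0,0,0,0]]' > /dev/null
python3 go.py .527 -.343 .3315
```

```text
t 8.2 p [ 0.5288 -0.3441  0.3386] z [ 0.  0. -1.] y [0.222 0.975 0.   ] q [ 0.03  0.44  0.62  1.56 -0.26  1.23  2.05] F [ 0.5   0.49 -3.59] w 0.0617 30.0
shift units [0.05 0.02 0.18]
t 8.62 p [ 0.5288 -0.3441  0.3355] z [ 0.  0. -1.] y [0.222 0.975 0.   ] q [ 0.03  0.44  0.62  1.56 -0.27  1.23  2.05] F [ 0.89  0.39 -2.48] w 0.0615 30.0
shift units [0.05 0.02 0.1 ]
```

```bash
python3 -m inch '[[0,0,0.03,0,0,0],[0,0,0.02,0,0,0],[0,0,0,0,0,0],[0,0,0,0,0,0],[0,0,0,0,0,0]]' > /dev/null
python3 go.py .527 -.343 .3315
python3 -m inch '[[0,0,0.03,0,0,0],[0,0,0.02,0,0,0],[0,0,0,0,0,0],[0,0,0,0,0,0],[0,0,0,0,0,0]]' > /dev/null
python3 go.py .527 -.343 .3315
```

```text
t 9.03 p [ 0.5288 -0.3441  0.3335] z [-0.  0. -1.] y [0.222 0.975 0.   ] q [ 0.03  0.44  0.62  1.57 -0.27  1.22  2.05] F [ 0.81  0.73 -2.02] w 0.0613 30.0
shift units [0.05 0.02 0.05]
t 9.45 p [ 0.5288 -0.3441  0.3315] z [ 0.  0. -1.] y [0.222 0.975 0.   ] q [ 0.03  0.44  0.62  1.57 -0.27  1.22  2.05] F [ 0.52 -0.03 -2.25] w 0.0615 30.0
shift units [0.05 0.02 0.  ]
```

```bash
python3 -m inch '[[0,0,0.03,0,0,0],[0,0,0.02,0,0,0],[0,0,0,0,0,0],[0,0,0,0,0,0],[0,0,0,0,0,0]]' |grep force
python3 -m inch '[[0,0,0.03,0,0,0],[0,0,0,0,0,0],[0,0,0,0,0,0],[0,0,0,0,0,0],[0,0,0,0,0,0]]' |grep force
python3 go.py .527 -.343 .3315
```

```text
ft_force: [-1.9, 1.7, 3.8]
grip_force: 30.0
ft_force: [-3.4, 2.2, 7.3]
grip_force: 30.0
t 10.28 p [ 0.5288 -0.3442  0.3289] z [ 0.001  0.    -1.   ] y [0.222 0.975 0.   ] q [ 0.03  0.44  0.62  1.57 -0.27  1.21  2.05] F [-3.42  2.22  7.3 ] w 0.0618 30.0
shift units [ 0.05  0.02 -0.06]
```

```bash
python3 -m inch '[[0,0,-0.04,0,0,0],[0,0,0,0,0,0],[0,0,0,0,0,0],[0,0,0,0,0,0],[0,0,0,0,0,0]]' |grep force
python3 -m inch '[[0,0,0,0,0,0],[0,0,0,0,0,0],[0,0,0,0,0,0],[0,0,0,0,0,0],[0,0,0,0,0,0]]' 1 |grep -E "force|width"
python3 -m inch '[[0,0,0,0,0,0],[0,0,0,0,0,0],[0,0,-0.2,0,0,0],[0,0,-0.4,0,0,0],[0,0,-0.5,0,0,0]]' |grep -E "force|width"
python3 -m inch '[[0,0,-0.8,0,0,0],[0,0,-0.8,0,0,0],[0,0,-0.5,0,0,0],[0,0,-0.2,0,0,0],[0,0,0,0,0,0]]' >/dev/null
python3 go.py .475 -.046 .41
```

```text
ft_force: [-2.5, 0.5, 3.5]
grip_force: 30.0
ft_force: [-0.2, 0.9, 0.5]
width: 0.0842
grip_force: 0.0
ft_force: [1.3, -1.0, 0.3]
width: 0.0868
grip_force: 0.0
t 11.95 p [ 0.5288 -0.3445  0.4683] z [ 0.003 -0.002 -1.   ] y [ 0.222  0.975 -0.001] q [ 0.02  0.36  0.66  1.37 -0.22  1.48  2.01] F [-0.33  0.05  0.48] w 0.0872 0.0
shift units [2.97 6.98 1.44]
```

```bash
python3 -m inch '[[0.2,0.4,0,0,0,0],[0.3,0.8,0,0,0,0],[0.4,0.9,0,0,0,0],[0.4,0.9,0,0,0,0],[0.4,0.9,0,0,0,0]]' >/dev/null
python3 -m inch '[[0.4,0.9,0.3,0,0,0],[0.4,0.9,0.3,0,0,0],[0.3,0.8,0.4,0,0,0],[0.15,0.4,0.2,0,0,0],[0,0,0,0,0,0]]' > /dev/null
python3 go.py .475 -.046 .235
mkdir -p pics
python3 - <<'E'
from bench import eyes
import cv2
a=eyes.camera("scene")["pixels"][...,::-1]
cv2.imwrite("pics/s1.png",a)
E
```

```text
t 12.78 p [ 0.4738 -0.0442  0.4147] z [-0.005  0.001 -1.   ] y [ 0.215  0.977 -0.   ] q [-0.43 -0.02  0.43  1.84  0.01  1.32  1.35] F [-0.89 -0.12  0.09] w 0.087 0.0
shift units [-0.06 -0.04  4.49]
```

View pics/s1.png

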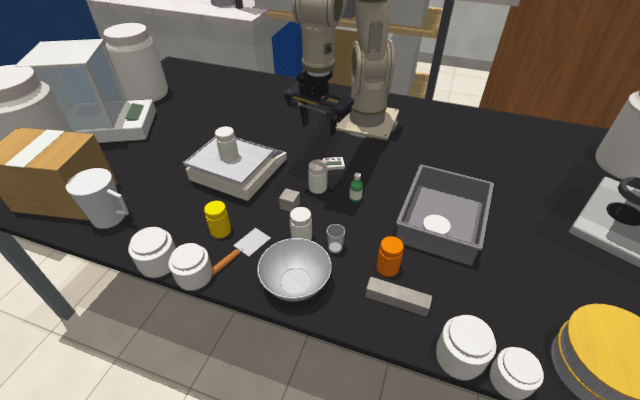

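The part-used jar stands upright on the pan at (228,145). The gripper is over J1 at (318,177), so I descend.

```bash
python3 -m inch '[[-0.05,-0.05,0.5,0,0,0],[0,0,0.8,0,0,0],[0,0,0.8,0,0,0],[0,0,0.6,0,0,0],[0,0,0.1,0,0,0]]' > /dev/null
python3 go.py .475 -.046 .235
python3 -m inch '[[0,-0.05,0.4,0,0,0],[0,0,0.5,0,0,0],[0,0,0.4,0,0,0],[0,0,0.2,0,0,0],[0,0,0,0,0,0]]' > /dev/null
python3 go.py .475 -.046 .235
```

```text
t 13.25 p [ 0.475  -0.0524  0.3019] z [-0.006 -0.001 -1.   ] y [ 0.224  0.975 -0.003] q [-0.41  0.09  0.45  1.99 -0.04  1.08  1.4 ] F [-0.77 -0.44 -0.34] w 0.087 0.0
shift units [0.02 0.16 1.67]
t 13.67 p [ 0.4758 -0.0537  0.2452] z [-0.002 -0.001 -1.   ] y [ 0.223  0.975 -0.001] q [-0.4   0.18  0.45  2.04 -0.09  0.95  1.45] F [-0.12 -0.03  1.03] w 0.087 0.0
shift units [0.06 0.18 0.26]
```

```bash
python3 -m inch '[[0.05,0.1,0,0,0,0],[0,0.08,0.1,0,0,0],[0,0,0.1,0,0,0],[0,0,0,0,0,0],[0,0,0,0,0,0]]' > /dev/null
python3 go.py .475 -.046 .235
python3 -m inch '[[0,0,0,0,0,0],[0,0,0,0,0,0],[0,0,0,0,0,0],[0,0,0,0,0,0],[0,0,0,0,0,0]]' -1 30 > /dev/null
python3 -m inch '[[0,0,0,0,0,0],[0,0,0,0,0,0],[0,0,0,0,0,0],[0,0,0,0,0,0],[0,0,0,0,0,0]]' > /dev/null
python3 go.py
python3 -m inch '[[0,0,-0.3,0,0,0],[0,0,-0.6,0,0,0],[0,0,-0.5,0,0,0],[0,0,-0.2,0,0,0],[0,0,0,0,0,0]]' >/dev/null
python3 -m inch '[[0,0,0,0,0,0],[0,0,0,0,0,0],[0,0,0,0,0,0],[0,0,0,0,0,0],[0,0,0,0,0,0]]' > /dev/null
python3 weigh.py; python3 go.py
```

```text
t 14.08 p [ 0.4758 -0.0456  0.2381] z [ 0.  0. -1.] y [0.222 0.975 0.   ] q [-0.4   0.19  0.44  2.04 -0.1   0.93  1.44] F [-0.34  0.21 -0.92] w 0.0874 0.0
shift units [ 0.02 -0.01  0.08]
t 14.92 p [ 0.4757 -0.046   0.238 ] z [ 0. -0. -1.] y [ 0.222  0.975 -0.   ] q [-0.4   0.19  0.44  2.04 -0.1   0.93  1.44] F [-0.28 -2.94  2.88] w 0.061 30.0
[-5.44 -4.95 -5.64 -5.03 -5.45 -5.24 -5.85 -5.81 -4.73 -5.5  -5.21 -5.24] -5.34 0.09
t 16.35 p [ 0.4757 -0.0457  0.3019] z [ 0.  0. -1.] y [0.222 0.975 0.   ] q [-0.42  0.09  0.45  1.99 -0.05  1.07  1.39] F [-0.37 -0.07 -5.24] w 0.0616 30.0
```

About 0.545 kg, so J1 is the full jar. I set it back in place, slowly at the end.

```bash
python3 -m inch '[[0,0,0.3,0,0,0],[0,0,0.5,0,0,0],[0,0,0.4,0,0,0],[0,0,0.15,0,0,0],[0,0,0,0,0,0]]' >/dev/null
python3 go.py .475 -.046 .2375
python3 -m inch '[[0,0,0.05,0,0,0],[0,0,0.05,0,0,0],[0,0,0.05,0,0,0],[0,0,0,0,0,0],[0,0,0,0,0,0]]' > /dev/null
python3 go.py .475 -.046 .2375
```

```text
t 16.77 p [ 0.4752 -0.0456  0.2467] z [-0.003 -0.    -1.   ] y [ 0.222  0.975 -0.001] q [-0.41  0.17  0.44  2.04 -0.09  0.95  1.43] F [-0.43  0.09 -6.2 ] w 0.0615 30.0
shift units [ 0.   -0.01  0.23]
t 17.18 p [ 0.4758 -0.0457  0.2422] z [ 0.  0. -1.] y [0.222 0.975 0.   ] q [-0.41  0.18  0.44  2.04 -0.1   0.94  1.43] F [-0.68  0.36 -6.26] w 0.0613 30.0
shift units [ 0.02 -0.01  0.12]
```

```bash
python3 -m inch '[[0,0,0.04,0,0,0],[0,0,0.04,0,0,0],[0,0,0.02,0,0,0],[0,0,0,0,0,0],[0,0,0,0,0,0]]' |grep ft
python3 go.py .475 -.046 .2375
python3 -m inch '[[0,0,0.02,0,0,0],[0,0,0,0,0,0],[0,0,0,0,0,0],[0,0,0,0,0,0],[0,0,0,0,0,0]]' |grep ft
python3 go.py .475 -.046 .2375
```

```text
ft_force: [-0.2, 0.1, -2.8]
t 17.6 p [ 0.4758 -0.0457  0.238 ] z [ 0.  0. -1.] y [0.222 0.975 0.   ] q [-0.41  0.19  0.44  2.04 -0.1   0.93  1.44] F [-0.24  0.13 -2.82] w 0.0617 30.0
shift units [ 0.02 -0.01  0.01]
ft_force: [-5.0, -1.0, 8.6]
t 18.02 p [ 0.4759 -0.0458  0.238 ] z [ 0.  0. -1.] y [0.222 0.975 0.001] q [-0.41  0.19  0.44  2.04 -0.1   0.93  1.44] F [-4.97 -0.97  8.64] w 0.0612 30.0
shift units [ 0.02 -0.01  0.01]
```

```bash
python3 -m inch '[[0,0,0,0,0,0],[0,0,0,0,0,0],[0,0,0,0,0,0],[0,0,0,0,0,0],[0,0,0,0,0,0]]' 1 |grep -E "ft|width"
python3 -m inch '[[0,0,0,0,0,0],[0,0,-0.3,0,0,0],[0,0,-0.6,0,0,0],[0,0,-0.8,0,0,0],[0,0,-0.8,0,0,0]]' >/dev/null
python3 -m inch '[[0,0,-0.7,0,0,0],[0,0,-0.5,0,0,0],[0,0,-0.3,0,0,0],[0,0,0,0,0,0],[0,0,0,0,0,0]]' >/dev/null
python3 go.py .701 -.016 .4
```

```text
ft_force: [-1.2, 0.8, 0.4]
width: 0.0843
t 19.27 p [ 0.4757 -0.0457  0.3971] z [ 0.001  0.    -1.   ] y [0.222 0.975 0.001] q [-0.44 -0.01  0.44  1.87  0.    1.28  1.35] F [-0.22 -0.79 -0.32] w 0.087 0.0
shift units [-5.33  1.97 -0.07]
```

```bash
python3 -m inch '[[-0.5,0.2,0,0,0,0],[-0.8,0.3,0,0,0,0],[-0.9,0.3,0,0,0,0],[-0.9,0.3,0,0,0,0],[-0.9,0.3,0,0,0,0]]' >/dev/null
python3 -m inch '[[-0.7,0.3,0,0,0,0],[-0.4,0.2,0,0,0,0],[-0.2,0.07,0,0,0,0],[0,0,0,0,0,0],[0,0,0,0,0,0]]' >/dev/null
python3 go.py .701 -.016 .236
python3 -m inch '[[0,0,0.5,0,0,0],[0,0,0.8,0,0,0],[0,0,0.7,0,0,0],[0,0,0.5,0,0,0],[0,0,0,0,0,0]]' > /dev/null
python3 go.py .701 -.016 .236
```

```text
t 20.1 p [ 0.6998 -0.0162  0.3951] z [-0.003 -0.001 -1.   ] y [ 0.222  0.975 -0.001] q [-0.34  0.53  0.46  1.27 -0.23  1.4   1.45] F [-0.52  0.81 -0.52] w 0.0869 0.0
shift units [-0.04  0.02  3.98]
t 20.52 p [ 0.6976 -0.016   0.292 ] z [-0.008 -0.    -1.   ] y [ 0.222  0.975 -0.002] q [-0.34  0.6   0.43  1.39 -0.25  1.22  1.47] F [-0.74  1.43  0.22] w 0.0868 0.0
shift units [-0.09  0.02  1.4 ]
```

```bash
python3 -m inch '[[0,0,0.3,0,0,0],[0,0,0.4,0,0,0],[0,0,0.4,0,0,0],[0,0,0.25,0,0,0],[0,0,0,0,0,0]]' > /dev/null
python3 go.py .701 -.016 .236
python3 -m inch '[[0,0,0,0,0,0],[0,0,0,0,0,0],[0,0,0,0,0,0],[0,0,0,0,0,0],[0,0,0,0,0,0]]' -1 30 > /dev/null
python3 -m inch '[[0,0,0,0,0,0],[0,0,0,0,0,0],[0,0,0,0,0,0],[0,0,0,0,0,0],[0,0,0,0,0,0]]' > /dev/null
python3 go.py
python3 -m inch '[[0,0,-0.3,0,0,0],[0,0,-0.6,0,0,0],[0,0,-0.5,0,0,0],[0,0,-0.2,0,0,0],[0,0,0,0,0,0]]' >/dev/null
python3 -m inch '[[0,0,0,0,0,0],[0,0,0,0,0,0],[0,0,0,0,0,0],[0,0,0,0,0,0],[0,0,0,0,0,0]]' > /dev/null
python3 weigh.py; python3 go.py .437 .371 .4
```

```text
t 20.93 p [ 0.6993 -0.0159  0.2418] z [-0.002  0.    -1.   ] y [ 0.222  0.975 -0.   ] q [-0.33  0.64  0.42  1.43 -0.27  1.13  1.48] F [-1.47  1.03  0.  ] w 0.0868 0.0
shift units [-0.04  0.01  0.14]
t 21.77 p [ 0.7001 -0.0159  0.2438] z [ 0.001  0.    -1.   ] y [0.222 0.975 0.   ] q [-0.33  0.64  0.42  1.43 -0.27  1.13  1.48] F [-0.9   0.86  6.28] w 0.0612 30.0
[-0.49 -0.67 -0.72  0.3  -0.58 -0.42  0.25 -0.36 -0.41 -1.2  -0.64 -0.95] -0.49 0.12
t 23.2 p [ 0.6999 -0.0159  0.3071] z [-0.  0. -1.] y [0.222 0.975 0.   ] q [-0.34  0.59  0.44  1.37 -0.25  1.24  1.46] F [ 0.5   0.58 -0.95] w 0.0618 30.0
shift units [ 8.56  7.97 -2.32]
```

About 0.05 kg, so J3 is the empty jar, and it goes to the free end of the crate at about (0.437,0.371).

```bash
python3 -m inch '[[0,0,-0.4,0,0,0],[0,0,-0.7,0,0,0],[0,0,-0.6,0,0,0],[0.1,0.1,-0.4,0,0,0],[0.3,0.3,-0.2,0,0,0]]' >/dev/null
python3 -m inch '[[0.6,0.6,0,0,0,0],[0.7,0.65,0,0,0,0],[0.7,0.65,0,0,0,0],[0.7,0.65,0,0,0,0],[0.7,0.65,0,0,0,0]]' >/dev/null
python3 -m inch '[[0.7,0.65,0,0,0,0],[0.7,0.65,0,0,0,0],[0.7,0.65,0,0,0,0],[0.7,0.65,0,0,0,0],[0.6,0.5,0,0,0,0]]' >/dev/null
python3 -m inch '[[0.5,0.4,0,0,0,0],[0.3,0.2,0,0,0,0],[0,0,0,0,0,0],[0,0,0,0,0,0],[0,0,0,0,0,0]]' >/dev/null
python3 go.py .437 .371 .2478
```

```text
t 24.87 p [0.4534 0.3389 0.3993] z [ 0.001 -0.    -1.   ] y [ 0.223  0.975 -0.   ] q [-0.96  0.2   0.27  1.64 -0.06  1.3   0.67] F [ 0.03 -0.55 -0.59] w 0.0614 30.0
shift units [0.58 0.69 3.79]
```

Run:
```python
from bench import eyes
import cv2
a=eyes.camera("top")["pixels"][...,::-1]
cv2.imwrite("pics/t2.png",a)
```

```text
(no output)
```

View pics/t2.png

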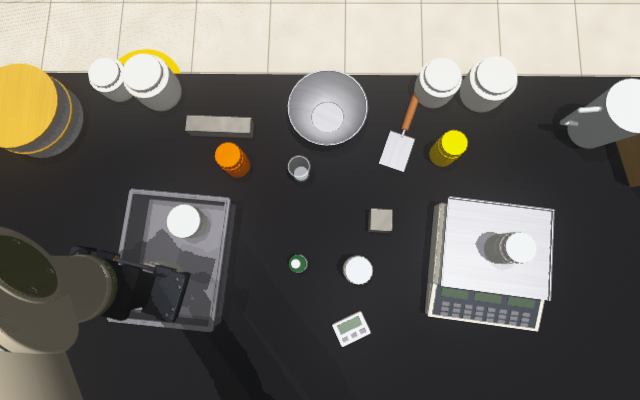

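The jar on the pan is central, with its base near (495,248), and the full jar is at (357,270). The bystanders haven't moved. I finish positioning and lower the empty jar into the crate.

```bash
python3 -m inch '[[0.2,0.3,0,0,0,0],[0.25,0.25,0,0,0,0],[0.13,0.14,0,0,0,0],[0,0,0,0,0,0],[0,0,0,0,0,0]]' >/dev/null
python3 -m inch '[[0,0,0.4,0,0,0],[0,0,0.7,0,0,0],[0,0,0.7,0,0,0],[0,0,0.5,0,0,0],[0,0,0.2,0,0,0]]' >/dev/null
python3 go.py .437 .371 .2478
python3 -m inch '[[0,0,0.3,0,0,0],[0,0,0.3,0,0,0],[0,0,0.2,0,0,0],[0,0,0.05,0,0,0],[0,0,0,0,0,0]]' >/dev/null
python3 go.py .437 .371 .2478
```

```text
t 25.75 p [0.4361 0.3704 0.2961] z [-0.003 -0.003 -1.   ] y [ 0.223  0.975 -0.004] q [-0.98  0.3   0.24  1.75 -0.08  1.1   0.62] F [ 0.63 -0.   -1.05] w 0.0615 30.0
shift units [-0.02  0.02  1.21]
t 26.17 p [0.4362 0.3719 0.265 ] z [-0. -0. -1.] y [ 0.222  0.975 -0.   ] q [-0.98  0.34  0.23  1.77 -0.09  1.04  0.63] F [ 0.21 -0.14 -0.79] w 0.0614 30.0
shift units [-0.02 -0.02  0.43]
```

```bash
python3 -m inch '[[0,0,0.1,0,0,0],[0,0,0.1,0,0,0],[0,0,0.1,0,0,0],[0,0,0.03,0,0,0],[0,0,0,0,0,0]]' >/dev/null
python3 go.py .437 .371 .2478
python3 -m inch '[[0,0,0.03,0,0,0],[0,0,0.02,0,0,0],[0,0,0.02,0,0,0],[0,0,0,0,0,0],[0,0,0,0,0,0]]' |grep ft
python3 -m inch '[[0,0,0.02,0,0,0],[0,0,0.01,0,0,0],[0,0,0,0,0,0],[0,0,0,0,0,0],[0,0,0,0,0,0]]' |grep ft
python3 go.py .437 .371 .2478
```

```text
t 26.58 p [0.4361 0.3718 0.2516] z [-0. -0. -1.] y [ 0.222  0.975 -0.   ] q [-0.98  0.36  0.23  1.78 -0.09  1.01  0.63] F [ 0.5  -1.34 -1.16] w 0.0609 30.0
shift units [-0.03 -0.01  0.09]
ft_force: [-0.3, 0.4, -0.9]
ft_force: [0.2, 0.1, -0.9]
t 27.42 p [0.4362 0.3719 0.248 ] z [-0.  0. -1.] y [0.222 0.975 0.   ] q [-0.98  0.36  0.23  1.79 -0.09  1.01  0.64] F [ 0.19  0.13 -0.91] w 0.0613 30.0
shift units [-0.02 -0.02  0.  ]
```

```bash
python3 -m inch '[[0,0,0.02,0,0,0],[0,0,0.01,0,0,0],[0,0,0,0,0,0],[0,0,0,0,0,0],[0,0,0,0,0,0]]' |grep ft
python3 -m inch '[[0,0,0.02,0,0,0],[0,0,0,0,0,0],[0,0,0,0,0,0],[0,0,0,0,0,0],[0,0,0,0,0,0]]' |grep ft
python3 go.py .437 .371 .2478
```

```text
ft_force: [-2.8, -2.7, 9.7]
ft_force: [-5.8, -5.3, 17.1]
t 28.25 p [0.4363 0.3719 0.2477] z [ 0.     0.001 -1.   ] y [0.222 0.975 0.001] q [-0.98  0.36  0.23  1.79 -0.1   1.    0.64] F [-5.76 -5.28 17.14] w 0.0613 30.0
shift units [-0.02 -0.02 -0.  ]
```

Contact with the crate floor. I back off slightly, release and retreat.

```bash
python3 -m inch '[[0,0,-0.03,0,0,0],[0,0,0,0,0,0],[0,0,0,0,0,0],[0,0,0,0,0,0],[0,0,0,0,0,0]]' |grep ft
python3 -m inch '[[0,0,0,0,0,0],[0,0,0,0,0,0],[0,0,0,0,0,0],[0,0,0,0,0,0],[0,0,0,0,0,0]]' 1 |grep -E "ft|width"
python3 -m inch '[[0,0,0,0,0,0],[0,0,-0.3,0,0,0],[0,0,-0.6,0,0,0],[0,0,-0.8,0,0,0],[0,0,-0.8,0,0,0]]' >/dev/null
python3 -m inch '[[0,0,-0.7,0,0,0],[0,0,-0.5,0,0,0],[0,0,-0.3,0,0,0],[0,0,0,0,0,0],[0,0,0,0,0,0]]' >/dev/null
python3 -m inch '[[0.3,0.5,0,0,0,0],[0.5,0.7,0,0,0,0],[0.5,0.7,0,0,0,0],[0.5,0.7,0,0,0,0],[0.5,0.7,0,0,0,0]]' >/dev/null
python3 -m inch '[[0.4,0.6,0,0,0,0],[0.2,0.3,0,0,0,0],[0,0,0,0,0,0],[0,0,0,0,0,0],[0,0,0,0,0,0]]' >/dev/null
python3 go.py
python3 - <<'E'
from bench import eyes
import cv2,numpy as np
a=eyes.camera("top")["pixels"][140:340,:,::-1];b=eyes.camera("scene")["pixels"][100:300,:,::-1]
cv2.imwrite("pics/f.png",np.vstack([a,b]))
E
```

```text
ft_force: [-1.6, -1.9, 7.1]
ft_force: [-0.4, 0.0, -0.7]
width: 0.084
t 30.75 p [0.3611 0.5605 0.4059] z [-0.    -0.002 -1.   ] y [ 0.223  0.975 -0.002] q [-1.19  0.42  0.16  1.34 -0.07  1.38  0.32] F [ 0.35 -1.09 -0.35] w 0.0871 0.0
```

View pics/f.png

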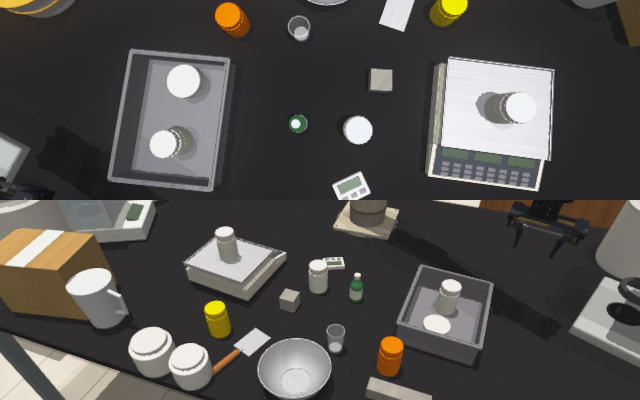

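All three jars stand upright: on the pan (lid near (520,107) in the crop), on the bench (357,130) and in the crate (163,145). The bystanders are in place and the arm is clear.

Run:
```python
from h import *
print(ray("top",520,247,.194).round(3))
from bench import job
print(job.close_job())
```

```text
[ 0.526 -0.341  0.194]
the job is handed in; nothing more can be done
None
```

The job is handed in at about 31 s: the part-used jar (about 0.30 kg) stands in the middle of the pan, the empty one (about 0.05 kg) stands in the crate, and the full one (about 0.54 kg) is back where it stood; the interface gave no verdict.

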